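Draw the fitted circuit board from the board rack and show it to the inspection camera

ROBOT

A 6-joint arm with a two-finger parallel gripper is mounted at the origin on a cart in front of the work surface, level with it; the furniture and walls round the work are solid. World frame = base frame: x ahead of the robot, y to its left, z up, the work surface at z = 0. Lengths are in mm, angles in rad, forces in N, time in s.
With the tool pointing down it reaches from about 400 to 825 mm from the base axis. Payload 7 kg.
Tool frame: the origin (TCP) lies on the centre line of the jaws, within the pads' length; the fingertips stand 25 mm ahead of it and the grasp point (between the pads) lies 6 mm ahead of it; z points along the fingers, y is the line along which they close (so a half turn about z gives the same grasp; the last joint's range is limited). The gripper opens to 88 mm and grips with 3 to 60 N. Pads are 19 mm wide; open, the fingers measure 130 mm over their backs; the gripper's body (78 mm by 193 mm) begins 47 mm behind the grasp point.
Start: joints at [1.467, 0.359, 0.012, 0, -1.224, -0.288], TCP at [257.757, 623.824, 251.561] pointing down, gripper open.
Joint ranges: [-3.07, 3.07], [-1.43, 2.12], [-1.02, 1.25], [-3.03, 1.67], [-3.05, -0], [-3.03, 3.03]. Speed limits (rad/s): [2.39, 2.39, 3.01, 3.14, 3.14, 3.14].

INTERFACE

Orientations are given as a unit quaternion [w, x, y, z].
In Python, from bench import arm gives the robot as it stands.
- The arm moves only by the tool apply_moves, never from a script. Its argument "steps" is a list of rows, each an object of numbers: "fingers": the opening, from -1 (shut) to 1 (fully open); "dx", "dy", "dz": the shift along the tool's x, y, z in m; "yaw": the turn about the tool's z in degrees. A call has 1 to 10 rows; each row is the pose to reach, as a shift and turn from the pose commanded when the call began, along the tool's axes at that moment; what a row does not reach only later rows make up. A row lasts 1/8 s, in which the tool goes at most 62.5 mm and 10.7 degrees, less where a joint would pass 70% of its speed; a pose out of reach is approached as far as the arm can. A call with a gripper value outside its range is refused whole. The fingers move at their own pace and stop on an object; "grip_force" is the grip in N (left out, the last holds). Time passes only in rows, so rows that repeat a pose let the fingers close. It gives the time, the measured TCP pose, the force, the opening and the grip force at its end, in the units of the state.
- arm.get_state(): the state, without advancing time (a new reading comes with each control period).
- arm.read_camera(name): name is "scene" or "top" or "wrist"; returns a dict with "image" (400x640x3 uint8, red, green, blue), "fx", "fy", "cx", "cy" (pixels), "rvec" (rotation vector, rad) and "tvec" (3), from world to camera coordinates, as OpenCV has them; the wrist camera has in their place "mount" (4x4, takes a point from camera to tool coordinates, whose origin is the TCP and whose axes are the flange's). Camera axes: x right, y down, z forward; pixel columns grow to the right and rows downward; lengths in mm; the calibration is good to about 2 mm. A picture is of the moment at which its call begins: read the wrist's pose just before it. There is no depth.
- arm.job_done(): hands the job in; it is judged then, once.
The state is a dict: "clock": time; "qpos": joint angles; "dq": joint speeds; "joint_torque": joint torques, N m; "ee_pos": TCP position; "tool_rot": TCP orientation; "ft_force": force on the tool from outside, world axes, zero at the start; "wrist_torque": the same for the moment, N m; "grip_width": finger opening in mm; "grip_force": force on a finger pad.
Only numpy, scipy, OpenCV 4.12 (cv2) and the standard library are available. Lean on these libraries where they do the work, as an engineer would, in place of code of your own. Each camera call takes 0.05 s, during which the arm holds its last target. There are 200 camera calls.

TASK

Draw the one board that has its parts fitted up out of the board rack and hold it in the air before the inspection camera, which looks down at a slant: component side square to the lens, upright in the picture with the same end up as it stood, its middle on the lens axis 12 cm in front of the glass. Leave the two bare boards standing in their slots and keep the board and the gripper off the camera. Finish there, still holding the board steady for the picture; do not put it down.

Things in the scene. Friction and masses are not known exactly. Their poses are not given: they have to be found in the camera images.
- board_centre (a point): Middle of the fitted board's plate. Green circuit board 56 x 82 x 2 mm, about 70 g, on its front a white relay, a blue capacitor and a green terminal block (to 20 mm off the plate; relay and block near one long edge). It stands on a short edge in the rack. Axes: x across the 56 mm width, y along the 82 mm length (up as it stands), z out of the component side. Take it by its two long edges, above the middle.
- fitted_board: The same board's body; origin 4.6 mm behind board_centre, level with the ends of its four small feet (3.6 mm high, on the back near the corners). Same axes as board_centre.
- board_rack: Fixed black rack with three slots 40 mm apart, each holding one upright board; which slot holds the fitted one varies. Origin under its centre on the bench, x across the boards (their component sides face its +x), y along their width. Base 130 x 72 mm, floor 8 mm high, cheeks beside the boards' edges 34 mm high, lips and ribs grip the lowest 26 mm of a board with 1.5 mm play, so it may lean up to 4 degrees. Boards stand 90 mm high.
- bare_board_a_centre (a point): Middle of a bare green board in the rack, same 56 x 82 x 2 mm outline with four feet and gold pads, no parts on it. Loose; must stay in its slot. Axes as board_centre.
- bare_board_b_centre (a point): Middle of the other bare board, the same as the first.
- lens (a point): Centre of the front glass of the inspection camera: a grey camera with black lens and a 68 mm ring light, in a tilting yoke on a post 330 mm high with a fixed 105 x 120 mm base. Axes turn with the camera: it looks along its own -x; y is level; z is the picture's up.
- focus (a point): Point on the lens axis 120 mm in front of the glass (x = -0.12 in the lens frame), where the middle of the board belongs. Same axes as lens. Posed rightly the board's z lies along this x, its y along this z, its x along this y.
- camera_head (a joint): Tilt of the camera in its yoke, rad: 0 looks level, positive looks down; stiff (0.6 N m), stays where it is. About 9 to 26 degrees at the start.
- camera_stand: Base, post and yoke of the inspection camera, fixed to the bench. Origin under the base; at its yaw 0 the camera looks along world -x, toward the robot's side of the bench. The post stands 20 mm behind the origin, the tilt axis is 34 mm in front of it, 270 mm up; the lens glass 62 mm in front of the tilt axis.

How it is judged (in metres and radians):
On the way:
1. the fitted board is gripped and drawn up until its lower edge is clear above the rack, the bare boards still standing (height (world z) of board_centre above 0.095 m and contact force between the fingers and fitted_board above 0.5 N and contact force between fitted_board and board_rack below 0.1 N and distance of each of bare_board_a_centre, bare_board_b_centre from where it was at the start of the episode below 0.012 m), for 0.2 s.
At the end, for the whole second after the job is handed in: Fitted board held still by the fingers, off rack and camera: middle within 15 mm of the point 12 cm before the lens glass on its axis; component side to the lens, square within 10 degrees; length along picture-up within 10 degrees, same end up; bare boards within 12 mm of their start (distance between board_centre and focus below 0.015 m and angle between the z axis of board_centre and the x axis of lens, either way round below 0.175 rad and angle between the y axis of board_centre and the z axis of lens, either way round below 0.175 rad and z of lens in the frame of board_centre above 0.08 m and angle between board_centre's own y axis and vertical below 0.8 rad and height (world z) of board_centre above 0.13 m and contact force between the fingers and fitted_board above 0.5 N and contact force between fitted_board and board_rack below 0.1 N and contact force between fitted_board and camera_stand below 0.1 N and linear speed of fitted_board below 0.02 m/s and angular speed of fitted_board below 0.15 rad/s and distance of each of bare_board_a_centre, bare_board_b_centre from where it was at the start of the episode below 0.012 m); the arm keeps its last pose, push and grip.
It fails at once if a bare board is lifted or knocked out of its slot (its middle more than 25 mm from where it stood) (distance of any of bare_board_a_centre, bare_board_b_centre from where it was at the start of the episode above 0.025 m).
It fails at once if the camera is pushed out of its setting (lens moved more than 4 mm) (distance of lens from where it was at the start of the episode above 0.004 m).
It fails at once if the robot or the board strikes the camera (more than 2 N) (contact force between any of the arm, the fingers, fitted_board and camera_stand above 2 N).
It also fails if it takes over 34 s, if anything falls off the work surface, if the arm or the gripper's body presses on something with over 40 N, if the wrist force passes 120 N, or if a joint passes its speed limit or range.

## Working session

There is one attempt and no reset: what is moved stays moved. The work goes in short steps, Python scripts to look and compute and a tool call to move; the robot and the scene stay as the last step left them, time stands still between calls to the robot, and variables do not carry over. Pictures are saved under pics/ and viewed, at most 10 in all, crops included, and the job is handed in when it is done.

Besides the shell and the picture viewer there is one more tool, called after "Emit:" as name(argument=value, ...), one argument or row to a line, values as JSON. apply_moves: Moves the arm, as the interface text tells. Its arguments: {"type":"object","properties":{"steps":{"type":"array"},"grip_force":{"type":"number"}},"required":["steps"]}

```bash
mkdir -p pics; cat > h.py <<'E'
from bench import arm
import numpy as np, cv2
from scipy.spatial.transform import Rotation as R
def cam(n):
    s=arm.get_state(); c=arm.read_camera(n)
    K=np.array([[c['fx'],0,c['cx']],[0,c['fy'],c['cy']],[0,0,1]])
    if n=='wrist':
        M=np.array(c['mount']); T=np.eye(4); T[:3,:3]=R.from_quat(np.roll(s['tool_rot'],-1)).as_matrix(); T[:3,3]=s['ee_pos']
        W=T@M; Rc=W[:3,:3].T; t=-Rc@W[:3,3]
    else:
        Rc=cv2.Rodrigues(np.array(c['rvec'],float))[0]; t=np.array(c['tvec'],float).ravel()
    return c['image'],K,Rc,t
def ray(C,uv):
    _,K,Rc,t=C; d=Rc.T@np.linalg.inv(K)@np.array([uv[0],uv[1],1.]); return -Rc.T@t,d/np.linalg.norm(d)
def onz(C,uv,z):
    o,d=ray(C,uv); return o+d*(z-o[2])/d[2]
def tri(pairs):
    A=np.zeros((3,3));b=np.zeros(3)
    for C,uv in pairs:
        o,d=ray(C,uv);P=np.eye(3)-np.outer(d,d);A+=P;b+=P@o
    p=np.linalg.solve(A,b); return p,[np.linalg.norm((np.eye(3)-np.outer(ray(C,u)[1],ray(C,u)[1]))@(p-ray(C,u)[0])) for C,u in pairs]
def save(img,f,roi=None,k=1):
    if roi: img=img[roi[1]:roi[3],roi[0]:roi[2]]
    cv2.imwrite('pics/'+f,cv2.resize(img[...,::-1],None,fx=k,fy=k,interpolation=cv2.INTER_CUBIC))
E
python3 - <<'E'
from h import *
import pickle
D={n:cam(n) for n in('scene','top','wrist')}
pickle.dump(D,open('d0.pkl','wb'))
for n in D: save(D[n][0],n+'0.png'); print(n,ray(D[n],(320,200)))
print(arm.get_state())
E
```

```text
scene (array([ 150.5830019 , -187.71832089,  804.77899172]), array([ 0.4866718 ,  0.48577077, -0.72606977]))
top (array([ 390.29916535,  258.97928804, 1060.28847994]), array([ 0.17870495, -0.01556498, -0.98377959]))
wrist (array([323.66871682, 596.94955703, 382.8442047 ]), array([-0.24924486,  0.10033355, -0.96322904]))
{'clock': 0.15, 'qpos': array([ 1.46711655e+00,  3.59227079e-01,  1.12997577e-02, -2.42700357e-04,
       -1.22409967e+00, -2.88109828e-01]), 'dq': array([ 0.00104392, -0.00282683,  0.00263319,  0.00051938, -0.00020905,
       -0.00032945]), 'joint_torque': array([-2.58363281e-03, -5.83275568e+01,  2.93291867e+01,  7.00125530e+00,
        8.80604231e-03, -1.14774243e-04]), 'ee_pos': array([257.63654822, 623.5488806 , 250.85023514]), 'tool_rot': array([ 6.23224958e-04,  9.80865661e-01, -1.94684778e-01, -5.69571957e-05]), 'ft_force': array([1.89454568, 0.95585281, 0.259846  ]), 'wrist_torque': array([0.0155855 , 0.00089329, 0.02072266]), 'grip_force': 0.0, 'grip_width': 87.64440145677868}
```

View pics/scene0.png

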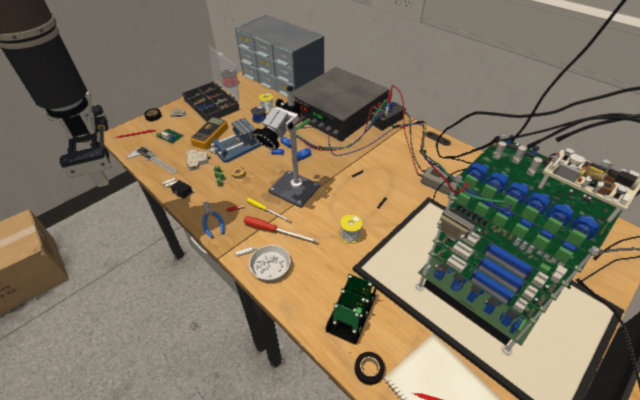

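View pics/top0.png

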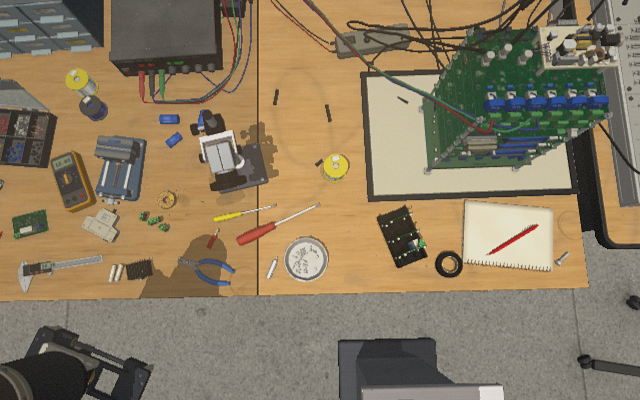

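The scene view shows the rack near (350,308) and the inspection camera near (285,140). In the top view they are near (402,236) and (222,160). I'll enlarge both.

```bash
python3 - <<'E'
from h import *
import pickle
D=pickle.load(open('d0.pkl','rb'))
def crop(n,x0,y0,w,h,k):
    i=D[n][0][y0:y0+h,x0:x0+w]; return cv2.resize(i,(w*k,h*k),interpolation=cv2.INTER_CUBIC)
a=np.hstack([crop('scene',320,265,64,84,6)[:,:384],crop('top',368,195,68,84,6)[:,:400]])
b=np.hstack([crop('scene',245,80,90,125,4),crop('top',190,100,100,125,4)])
save(a,'rack.png');save(b,'camr.png')
for n,pts in (('top',[(376,217),(430,260),(408,204)]),('scene',[(340,330)])):
    for p in pts: print(n,p,onz(D[n],p,0).round())
E
```

```text
top (376, 217) [538. 108.   0.]
top (430, 260) [433. -15.   0.]
top (408, 204) [568.  29.   0.]
scene (340, 330) [441.  43.  -0.]
```

View pics/rack.png

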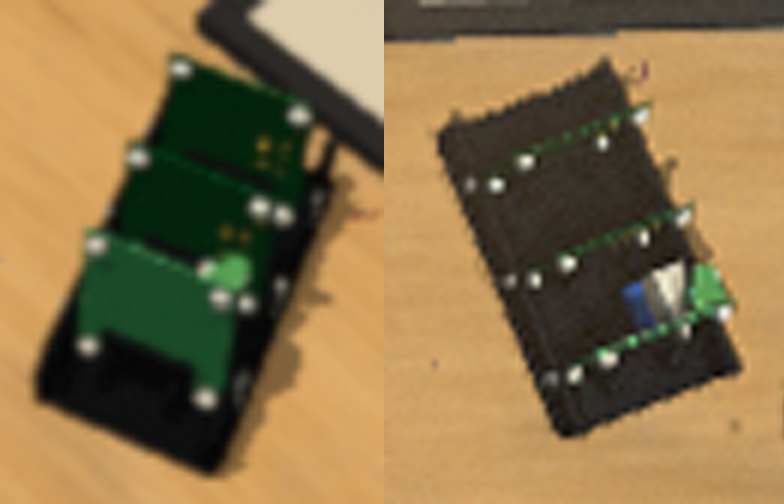

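View pics/camr.png

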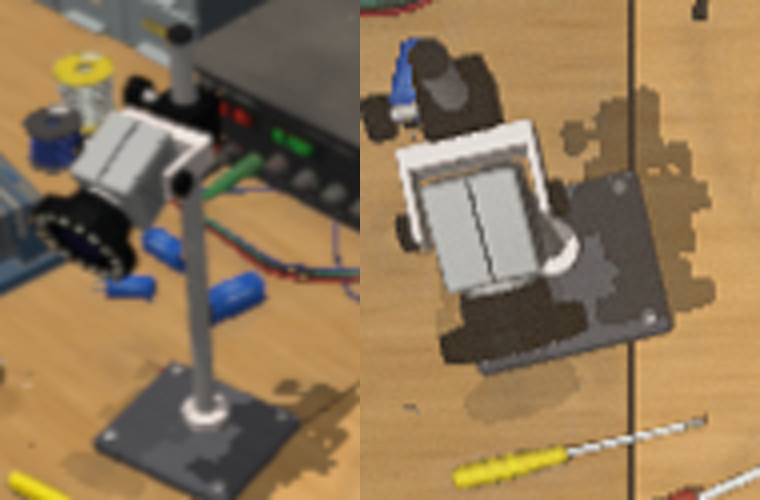

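The fitted board is in the slot nearest the robot, with its parts facing away. In the rack crop its upper feet are at (608,357) and (722,312) from the top camera, and at (97,245) and (221,297) from the scene camera. The lens ring centre is near (85,235) in the camera crop. I'll triangulate from these.

```bash
python3 - <<'E'
from h import *
import pickle
D=pickle.load(open('d0.pkl','rb')); S,T=D['scene'],D['top']
sr=lambda u,v:(320+u/6-.4,265+v/6-.4); tr=lambda u,v:(368+(u-384)/6-.4,195+v/6-.4)
sc=lambda u,v:(245+u/4-.4,80+v/4-.4); tc=lambda u,v:(190+(u-360)/4-.4,100+v/4-.4)
for s,t in (((180,70),(525,160)),((298,115),(640,115)),((138,157),(567,262)),((260,208),(685,215)),((97,245),(608,357)),((221,297),(722,312))):
    p,e=tri([(S,sr(*s)),(T,tr(*t))]); print(p.round(1),np.round(e,1))
print('base')
for s,t in (((298,420),(630,172)),((225,500),(672,328)),((95,440),(485,372)),((180,362),None)):
    l=[(S,sc(*s))]+([(T,tc(*t))] if t else [])
    print(onz(S,sc(*s),8).round(1), (onz(T,tc(*t),8).round(1) if t else ''), tri(l)[0].round(1) if t else '')
print('lens',tri([(S,sc(85,235)),(T,tc(514,345))]))
print('post',onz(S,sc(203,410),8))
for p in((443,362),(585,330)): print(onz(T,tc(*p),250).round(1))
# yoke knobs / head box corners
print('knob',tri([(S,sc(182,182)),(T,tc(558,197))]))
W=D['wrist']
E
```

```text
[516.3  87.   83.2] [0. 0.]
[531.7  44.   84.5] [0.4 0.4]
[478.4  73.6  84. ] [0.3 0.3]
[494.1  29.7  84.2] [0.5 0.5]
[443.5  60.7  83.9] [0.2 0.2]
[459.   18.   83.8] [0.3 0.3]
base
[727.9 392.    8. ] [729.2 394.3   8. ] [730.5 394.7   4.3]
[633.6 371.6   8. ] [629.8 368.6   8. ] [629.  367.5  14.2]
[607.5 484.4   8. ] [605.  481.9   8. ] [604.5 480.7  12.6]
[709.4 503.2   8. ]  
lens (array([570.30211013, 415.0748769 , 253.12905197]), [np.float64(3.1970809281367334), np.float64(3.197080928136757)])
post [685.38211671 450.75202877   8.        ]
[560.8 450.3 250. ]
[574.6 384.1 250. ]
knob (array([633.75340803, 393.93169877, 269.62891689]), [np.float64(0.1681424702615816), np.float64(0.16814247026175835)])
```

Emit:
apply_moves(
  steps=[
    {"dx":0.05,"dy":0.058,"dz":0,"yaw":-6,"fingers":1},
    {"dx":0.1,"dy":0.115,"dz":0,"yaw":-14,"fingers":1},
    {"dx":0.15,"dy":0.172,"dz":0,"yaw":-22,"fingers":1},
    {"dx":0.2,"dy":0.23,"dz":0,"yaw":-30,"fingers":1},
    {"dx":0.25,"dy":0.287,"dz":0,"yaw":-38,"fingers":1},
    {"dx":0.3,"dy":0.345,"dz":0,"yaw":-42,"fingers":1},
    {"dx":0.35,"dy":0.402,"dz":0,"yaw":-42,"fingers":1},
    {"dx":0.404,"dy":0.464,"dz":0,"yaw":-42,"fingers":1},
    {"dx":0.404,"dy":0.464,"dz":0,"yaw":-42,"fingers":1},
    {"dx":0.404,"dy":0.464,"dz":0,"yaw":-42,"fingers":1},
  ],
)

```text
clock: 1.4
ee_pos: [454.1, 38.6, 251.8]
tool_rot: [-0.0, 0.986, 0.17, 0.0]
ft_force: [1.2, 0.4, 1.3]
grip_width: 87.5
grip_force: 0.0
```

```bash
python3 - <<'E'
from h import *
import pickle
W=cam('wrist'); pickle.dump(W,open('w1.pkl','wb')); save(W[0],'w1.png')
p=lambda P:(lambda q:(q[:2]/q[2]).round())(W[1]@(W[2]@np.array(P)+W[3]))
print(p([454,40.5,90]),p([445,67,90]),p([463,14,90]))
E
```

```text
[318. 189.] [289. 189.] [347. 189.]
```

View pics/w1.png

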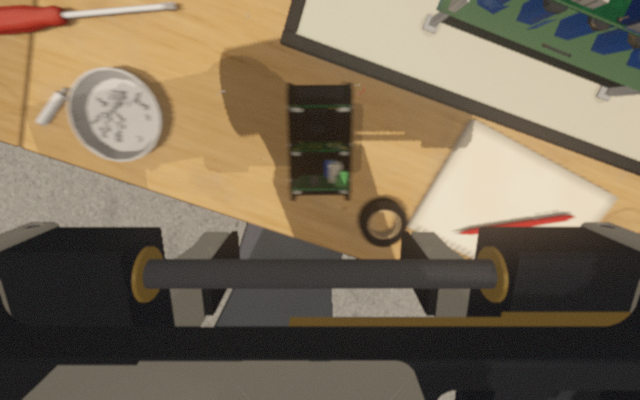

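The wrist view shows the rack with columns 290-351. The fitted board's top edge is at about row 190, columns 293-349. I'll refine that numerically.

```bash
python3 - <<'E'
from h import *
import pickle
W=pickle.load(open('w1.pkl','rb')); I=W[0].astype(int)
g=(I[...,1]-np.maximum(I[...,0],I[...,2])>12)
w=(I.min(2)>110)
for m,n in((g,'g'),(w,'w')):
    m=m.copy(); m[:80]=0;m[203:]=0;m[:,:284]=0;m[:,358:]=0
    k,l,s,c=cv2.connectedComponentsWithStats(m.astype(np.uint8))
    for i in range(1,k):
        if s[i,4]>2: print(n,s[i],c[i].round(1), onz(W,c[i],90 if n=='g' else 84).round(1))
save(W[0],'w1c.png',(280,75,360,205),4)
E
```

```text
g [304 105  26   3  39] [317.3 105.8] [526.2  66.5  90. ]
g [332 105   4   2   7] [333.4 105.4] [531.4  53.   90. ]
g [337 105   3   2   5] [337.8 105.4] [532.7  49.3  90. ]
g [345 105   3   1   3] [346. 105.] [535.5  42.5  90. ]
g [319 149  18   3  32] [326.8 149.9] [492.   45.2  90. ]
g [306 171  43  19 225] [338.5 181.2] [467.8  24.5  90. ]
g [299 189   3   1   3] [300. 189.] [448.3  56.8  90. ]
w [340 108   8   3  20] [343.4 109.1] [531.6  43.   84. ]
w [329 165   2   2   3] [329.7 165.7] [478.2  37.1  84. ]
```

View pics/w1c.png

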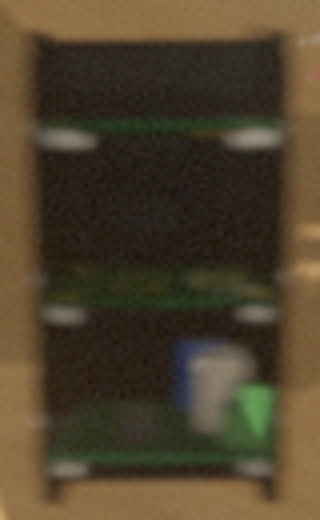

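Emit:
apply_moves(
  steps=[
    {"dz":0.04,"fingers":1},
    {"dz":0.08,"fingers":1},
    {"dz":0.12,"fingers":1},
    {"dz":0.15,"fingers":1},
    {"dz":0.171,"fingers":1},
    {"dz":0.171,"fingers":0.6},
    {"dz":0.171,"fingers":0.2},
    {"dz":0.171,"fingers":0},
    {"dz":0.171,"fingers":0},
    {"dz":0.171,"fingers":0},
  ],
  grip_force=15,
)

```text
invalid input at $.steps[0]: expected keys fingers, dx, dy, dz, yaw
```

Emit:
apply_moves(
  steps=[
    {"dx":0,"dy":0,"yaw":0,"dz":0.04,"fingers":1},
    {"dx":0,"dy":0,"yaw":0,"dz":0.08,"fingers":1},
    {"dx":0,"dy":0,"yaw":0,"dz":0.12,"fingers":1},
    {"dx":0,"dy":0,"yaw":0,"dz":0.15,"fingers":1},
    {"dx":0,"dy":0,"yaw":0,"dz":0.171,"fingers":1},
    {"dx":0,"dy":0,"yaw":0,"dz":0.171,"fingers":0.6},
    {"dx":0,"dy":0,"yaw":0,"dz":0.171,"fingers":0.2},
    {"dx":0,"dy":0,"yaw":0,"dz":0.171,"fingers":0},
    {"dx":0,"dy":0,"yaw":0,"dz":0.171,"fingers":0},
    {"dx":0,"dy":0,"yaw":0,"dz":0.171,"fingers":0},
  ],
  grip_force=15,
)

```text
clock: 2.7
ee_pos: [454.6, 41.0, 81.3]
tool_rot: [-0.0, 0.985, 0.17, 0.001]
ft_force: [-0.9, 0.6, 5.5]
grip_width: 55.2
grip_force: 15.0
```

```bash
python3 - <<'E'
from h import *
import pickle
D=pickle.load(open('d0.pkl','rb')); S,T=D['scene'],D['top']
sc=lambda u,v:(245+u/4-.4,80+v/4-.4); tc=lambda u,v:(190+(u-360)/4-.4,100+v/4-.4)
def tilt(sp,tp):
    o,a=ray(T,tc(*tp[0]));_,b=ray(T,tc(*tp[1]));n=np.cross(a,b)
    P=[]
    for s in sp:
        q,d=ray(S,sc(*s));P.append(q+d*(n@(o-q))/(n@d))
    v=P[1]-P[0];print(np.round(P,1),np.linalg.norm(v).round(1),'pitch',np.degrees(np.arctan2(-v[2],np.hypot(*v[:2]))).round(1),'yaw',np.degrees(np.arctan2(-v[1],-v[0])).round(1))
tilt([(141,122),(104,167)],[(463,180),(492,282)])
# side edges of box: left top edge / right top edge
tilt([(100,119),(74,160)],[(424,193),(447,292)])
a=np.hstack([cv2.resize(S[0][105:155,250:300],None,fx=8,fy=8,interpolation=cv2.INTER_CUBIC),cv2.resize(T[0][135:195,200:245],None,fx=8,fy=8,interpolation=cv2.INTER_CUBIC)[:400]])
save(a,'head.png')
E
```

```text
[[639.1 434.4 290.3]
 [600.5 424.2 282.3]] 40.7 pitch 11.3 yaw 14.7
[[618.5 447.  296.3]
 [593.4 443.5 281.5]] 29.3 pitch 30.4 yaw 8.1
```

View pics/head.png

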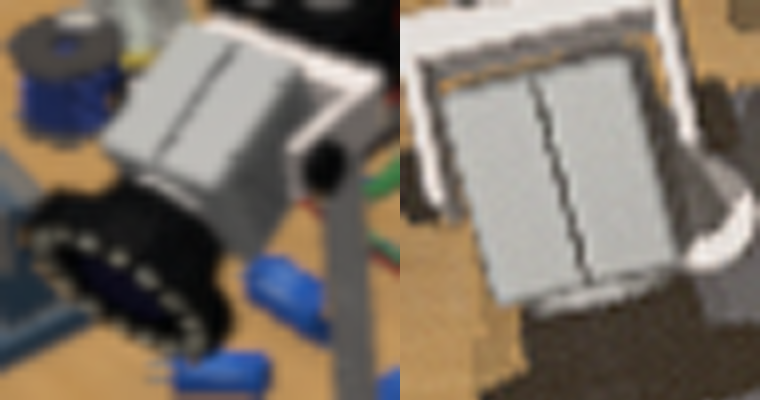

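```bash
python3 - <<'E'
from h import *
import pickle
D=pickle.load(open('d0.pkl','rb')); S,T=D['scene'],D['top']
s8=lambda u,v:(250+u/8-.45,105+v/8-.45); t8=lambda u,v:(200+(u-400)/8-.45,135+v/8-.45)
names=['BL','FL','FR','BR','sb','sf']
P={}
for n,s,t in zip(names,[(198,25),(105,135),(210,188),(300,68),(237,42),(155,162)],[(443,95),(503,302),(680,262),(632,58),(533,78),(588,283)]):
    P[n],e=tri([(S,s8(*s)),(T,t8(*t))]); print(n,P[n].round(1),e[0].round(2))
for a,b in(('BL','FL'),('BR','FR'),('sb','sf')):
    v=P[b]-P[a];print(a,b,np.linalg.norm(v).round(1),np.degrees(np.arctan2(-v[2],np.hypot(*v[:2]))).round(1),np.degrees(np.arctan2(-v[1],-v[0])).round(1))
v=P['FL']-P['FR'];w=P['BL']-P['BR'];print([np.degrees(np.arctan2(-x[0],x[1])).round(1) for x in(v,w)],v.round(1),w.round(1))
c=lambda u,v:(190+(u-360)/4-.4,100+v/4-.4)
print(tri([(S,s8(120,290)),(T,c(514,345))]))
E
```

```text
BL [634.3 451.3 291.2] 1.54
FL [587.9 439.6 280.7] 0.78
FR [596.3 400.8 277.2] 0.28
BR [640.  409.1 293.3] 0.0
sb [635.1 431.3 294.5] 0.31
sf [592.  421.2 278.3] 0.24
BL FL 49.0 12.3 14.2
BR FR 47.3 19.8 10.8
sb sf 47.1 20.2 13.1
[np.float64(12.3), np.float64(7.7)] [-8.4 38.8  3.5] [-5.7 42.2 -2. ]
(array([570.16554417, 417.74039077, 245.13590652]), [np.float64(1.0154272563743765), np.float64(1.0154272563744489)])
```

Emit:
apply_moves(
  steps=[
    {"dx":0,"dy":0,"yaw":0,"dz":-0.006,"fingers":0},
    {"dx":0,"dy":0,"yaw":0,"dz":-0.013,"fingers":0},
    {"dx":0,"dy":0,"yaw":0,"dz":-0.019,"fingers":0},
    {"dx":0,"dy":0,"yaw":0,"dz":-0.019,"fingers":0},
    {"dx":-0.005,"dy":0,"yaw":0,"dz":-0.019,"fingers":0},
    {"dx":-0.01,"dy":0,"yaw":0,"dz":-0.019,"fingers":0},
    {"dx":-0.014,"dy":0,"yaw":0,"dz":-0.019,"fingers":0},
    {"dx":-0.018,"dy":0,"yaw":0,"dz":-0.0185,"fingers":0},
    {"dx":-0.022,"dy":0,"yaw":0,"dz":-0.018,"fingers":0},
    {"dx":-0.022,"dy":0,"yaw":0,"dz":-0.018,"fingers":0},
  ],
)

```text
clock: 3.95
ee_pos: [432.9, 33.3, 98.5]
tool_rot: [-0.0, 0.985, 0.17, -0.0]
ft_force: [1.8, 1.0, -1.1]
grip_width: 55.4
grip_force: 15.0
```

```bash
python3 - <<'E'
from h import *
import pickle
D={n:cam(n) for n in('scene','top','wrist')}; pickle.dump(D,open('d2.pkl','wb'))
S=D['scene'][0];W=D['wrist'][0]
a=cv2.resize(S[250:350,310:400],None,fx=4.44,fy=4.44,interpolation=cv2.INTER_CUBIC)
b=cv2.resize(W[80:300,210:430],(444,444),interpolation=cv2.INTER_CUBIC)
save(np.hstack([a[:444,:355],b]),'piv.png')
print(a.shape)
E
```

```text
(444, 400, 3)
```

View pics/piv.png

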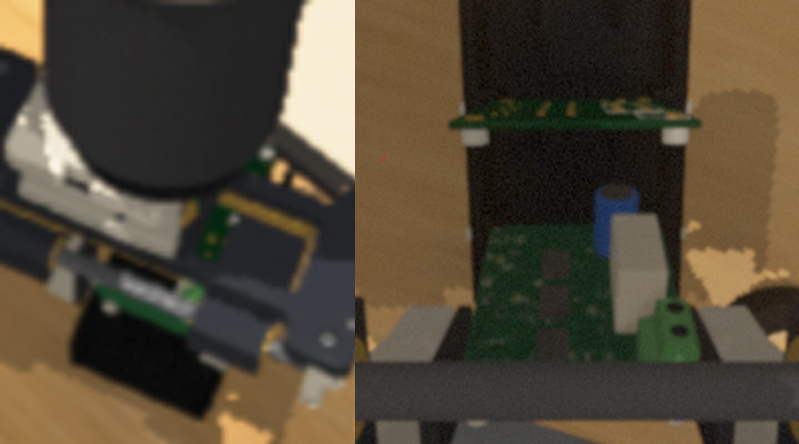

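The wrist view shows the board leaning, its parts facing the camera, with the lower edge at about crop row 228. That is full-image row 193, left end at about column 275. I'll work out the lean from this.

```bash
cat > lean.py <<'E'
from h import *
def lean(W,ee,row,L=67.,yaw=19.56):
    o,d=ray(W,(320,row)); ax=np.array([np.cos(np.radians(yaw)),np.sin(np.radians(yaw)),0])
    G=np.array(ee)-[0,0,6]
    f=lambda p:np.array([(p-G)@ax,p[2]-G[2]])
    o2=f(o);d2=f(o+d)-o2
    r=np.roots([d2@d2,2*o2@d2,o2@o2-L*L]);
    for t in r: p=o2+t*d2; print(row,p.round(1),'lean',np.degrees(np.arctan2(p[0],-p[1])).round(1))
E
python3 - <<'E'
from lean import *
import pickle
W=pickle.load(open('d2.pkl','rb'))['wrist']
print(W[0][185:202,300].tolist())
for r in(192,193,194): lean(W,[432.9,33.3,98.5],r)
E
```

```text
[[18, 19, 14], [19, 17, 17], [23, 13, 14], [25, 20, 20], [26, 25, 18], [24, 19, 15], [21, 27, 21], [23, 41, 25], [16, 39, 23], [21, 40, 22], [12, 33, 9], [27, 43, 28], [24, 38, 20], [26, 46, 27], [33, 47, 37], [24, 41, 26], [24, 42, 23]]
192 [ 20.8 -63.7] lean 18.0
192 [48.5 46.2] lean 133.6
193 [ 20.  -63.9] lean 17.4
193 [48.3 46.5] lean 133.9
194 [ 19.3 -64.2] lean 16.7
194 [48.  46.7] lean 134.2
```

Emit:
apply_moves(
  steps=[
    {"dx":0,"dy":0,"yaw":0,"dz":0,"fingers":0},
    {"dx":0,"dy":0,"yaw":0,"dz":0,"fingers":0},
    {"dx":0,"dy":0,"yaw":0,"dz":-0.01,"fingers":0},
    {"dx":0,"dy":0,"yaw":0,"dz":-0.03,"fingers":0},
    {"dx":0,"dy":0,"yaw":0,"dz":-0.055,"fingers":0},
    {"dx":0,"dy":0,"yaw":0,"dz":-0.08,"fingers":0},
    {"dx":0,"dy":0,"yaw":0,"dz":-0.105,"fingers":0},
    {"dx":0,"dy":0,"yaw":0,"dz":-0.13,"fingers":0},
    {"dx":0,"dy":0,"yaw":0,"dz":-0.143,"fingers":0},
    {"dx":0,"dy":0,"yaw":0,"dz":-0.143,"fingers":0},
  ],
  grip_force=30,
)

```text
clock: 5.35
ee_pos: [433.1, 33.3, 242.1]
tool_rot: [-0.0, 0.985, 0.17, 0.0]
ft_force: [-0.2, 0.1, -1.6]
grip_width: 55.0
grip_force: 30.0
```

```bash
python3 - <<'E'
from lean import *
import pickle
W=cam('wrist'); s=arm.get_state(); pickle.dump(W,open('w3.pkl','wb'))
print(s['ee_pos'],s['tool_rot'],s['grip_width'],s['clock'])
print([(r,W[0][r,300].tolist()) for r in range(178,206)])
for r in(188,192,196): lean(W,s['ee_pos'],r)
# displacement to target
T=np.array([451.2,391.3,241.4]); Rm=R.from_quat(np.roll(s['tool_rot'],-1)).as_matrix(); print(Rm.T@(T-s['ee_pos']))
E
```

```text
[432.76433599  33.22186103 241.17908975] [-1.07975590e-04  9.85502587e-01  1.69660127e-01 -2.84004781e-04] 54.94351600017218 5.4
[(178, [50, 38, 26]), (179, [81, 62, 39]), (180, [112, 89, 58]), (181, [126, 99, 63]), (182, [133, 103, 65]), (183, [131, 102, 65]), (184, [129, 98, 60]), (185, [130, 102, 62]), (186, [132, 104, 67]), (187, [131, 101, 64]), (188, [135, 106, 69]), (189, [136, 108, 69]), (190, [133, 103, 64]), (191, [120, 95, 61]), (192, [91, 78, 50]), (193, [53, 52, 33]), (194, [39, 43, 25]), (195, [37, 44, 23]), (196, [36, 45, 24]), (197, [38, 49, 26]), (198, [29, 42, 25]), (199, [37, 45, 28]), (200, [39, 48, 27]), (201, [38, 49, 29]), (202, [36, 47, 30]), (203, [35, 48, 30]), (204, [38, 47, 30]), (205, [38, 46, 26])]
188 [ 23.9 -62.6] lean 20.9
188 [49.5 45.2] lean 132.4
192 [ 20.9 -63.7] lean 18.2
192 [48.5 46.3] lean 133.7
196 [ 17.9 -64.6] lean 15.5
196 [47.5 47.3] lean 134.9
[ 1.37115926e+02 -3.31299053e+02 -1.90206610e-01]
```

Emit:
apply_moves(
  steps=[
    {"dx":0.005,"dy":-0.02,"dz":0,"yaw":1,"fingers":0},
    {"dx":0.02,"dy":-0.065,"dz":0,"yaw":2,"fingers":0},
    {"dx":0.035,"dy":-0.115,"dz":0,"yaw":3,"fingers":0},
    {"dx":0.05,"dy":-0.165,"dz":0,"yaw":4,"fingers":0},
    {"dx":0.065,"dy":-0.215,"dz":0,"yaw":5,"fingers":0},
    {"dx":0.08,"dy":-0.26,"dz":0,"yaw":6,"fingers":0},
    {"dx":0.095,"dy":-0.3,"dz":0,"yaw":7,"fingers":0},
    {"dx":0.105,"dy":-0.325,"dz":0,"yaw":7,"fingers":0},
    {"dx":0.11,"dy":-0.331,"dz":0,"yaw":7,"fingers":0},
    {"dx":0.11,"dy":-0.331,"dz":0,"yaw":7,"fingers":0},
  ],
)

```text
clock: 6.65
ee_pos: [425.9, 381.6, 240.2]
tool_rot: [0.001, 0.994, 0.109, -0.001]
ft_force: [-1.2, 0.8, -0.8]
grip_width: 55.0
grip_force: 30.0
```

```bash
python3 - <<'E'
from lean import *
import pickle
D={n:cam(n) for n in('scene','top','wrist')}; s=arm.get_state(); D['s']=s; pickle.dump(D,open('d4.pkl','wb'))
print(s['ee_pos'],s['tool_rot'],s['grip_width'],s['clock'])
a=cv2.resize(D['scene'][0][90:190,200:320],None,fx=3,fy=3,interpolation=cv2.INTER_CUBIC)
b=cv2.resize(D['wrist'][0],(440,275),interpolation=cv2.INTER_AREA)
b=D['wrist'][0][0:300,100:540]
save(np.hstack([a[:300],b]),'near.png')
W=D['wrist']
for P in ([570,417.5,249.5],[577.5,384.5,249.5],[562.5,450.5,249.5]): q=W[1]@(W[2]@np.array(P)+W[3]); print((q[:2]/q[2]).round(1))
E
```

```text
[426.08044878 381.01581412 241.39517469] [ 1.94866783e-04  9.94051467e-01  1.08910982e-01 -2.02735914e-04] 55.18473335769292 6.8
[ 306.5 -141.3]
[ 414. -142.]
[ 198.9 -140.6]
```

View pics/near.png

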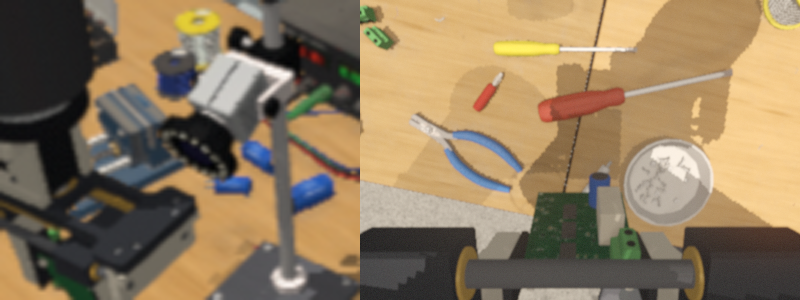

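The wrist camera can't see the lens from here, so I'll rise and look down on the camera head from two heights.

Emit:
apply_moves(
  steps=[
    {"dx":0,"dy":0,"dz":-0.02,"yaw":0,"fingers":0},
    {"dx":0,"dy":0,"dz":-0.05,"yaw":0,"fingers":0},
    {"dx":0,"dy":0,"dz":-0.08,"yaw":0,"fingers":0},
    {"dx":0,"dy":0,"dz":-0.11,"yaw":0,"fingers":0},
    {"dx":0,"dy":0,"dz":-0.14,"yaw":0,"fingers":0},
    {"dx":0,"dy":0,"dz":-0.16,"yaw":0,"fingers":0},
    {"dx":0,"dy":0,"dz":-0.17,"yaw":0,"fingers":0},
    {"dx":0,"dy":0,"dz":-0.17,"yaw":0,"fingers":0},
  ],
)

```text
clock: 7.8
ee_pos: [426.1, 381.7, 411.9]
tool_rot: [-0.0, 0.994, 0.109, 0.0]
ft_force: [-1.1, 0.6, -1.3]
grip_width: 54.9
grip_force: 30.0
```

```bash
python3 - <<'E'
from lean import *
import pickle
W=cam('wrist'); s=arm.get_state(); pickle.dump((W,s),open('w5.pkl','wb'))
print(s['ee_pos'],s['clock'])
for P in ([570,417.5,249.5],[577.5,384.5,249.5],[562.5,450.5,249.5]): q=W[1]@(W[2]@np.array(P)+W[3]); print((q[:2]/q[2]).round(1))
E
```

```text
[425.94063197 381.6740582  411.05577295] 7.85
[315.4  17.9]
[355.7  17.6]
[275.2  18.1]
```

Emit:
apply_moves(
  steps=[
    {"dx":0.015,"dy":0,"dz":0,"yaw":0,"fingers":0},
    {"dx":0.035,"dy":0,"dz":0,"yaw":0,"fingers":0},
    {"dx":0.055,"dy":0,"dz":0,"yaw":0,"fingers":0},
    {"dx":0.06,"dy":0,"dz":0,"yaw":0,"fingers":0},
    {"dx":0.06,"dy":0,"dz":0,"yaw":0,"fingers":0},
  ],
)

```text
clock: 8.48
ee_pos: [485.0, 395.0, 410.4]
tool_rot: [0.001, 0.994, 0.109, -0.001]
ft_force: [-0.9, 0.7, -1.1]
grip_width: 54.9
grip_force: 30.0
```

```bash
python3 - <<'E'
from lean import *
import pickle
W=cam('wrist'); s=arm.get_state(); pickle.dump((W,s),open('w6.pkl','wb'))
V=pickle.load(open('w5.pkl','rb'))[0]
print(s['ee_pos'],s['clock'])
for P in ([570,417.5,249.5],[577.5,384.5,249.5],[562.5,450.5,249.5]): q=W[1]@(W[2]@np.array(P)+W[3]); print((q[:2]/q[2]).round(1))
f=lambda I:cv2.resize(I[0:130,250:380],None,fx=3,fy=3,interpolation=cv2.INTER_CUBIC)
save(np.hstack([f(V[0]),f(W[0])]),'lens.png')
E
```

```text
[484.69800255 395.010508   410.93839011] 8.525
[315.7  93.1]
[353.9  92.8]
[277.4  93.3]
```

View pics/lens.png

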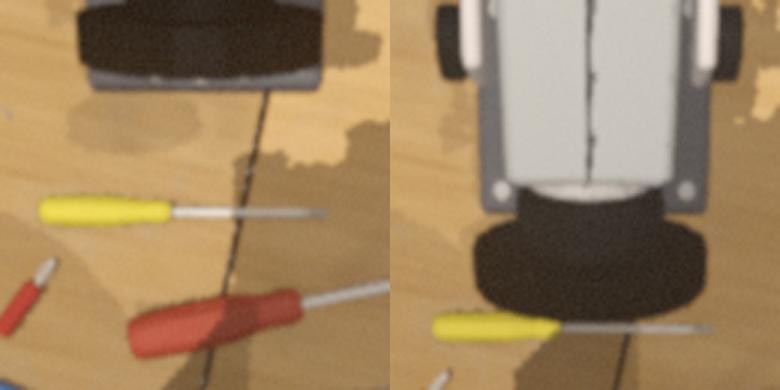

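The lens is in both crops. In the left one the ring spans columns 78-322 with its front edge at about row 80. In the right one it spans 475-707 with its lowest rim point at row 318, and the seam runs vertically, so the yaw matches. I'll fit the front rim ellipse.

```bash
python3 - <<'E'
from lean import *
import pickle
from scipy.optimize import least_squares
pairs=[]
for f,rng,xl,xr in(('w5.pkl',(18,40),276,357.3),('w6.pkl',(85,112),278.3,355.7)):
    W,s=pickle.load(open(f,'rb')); g=cv2.cvtColor(W[0],cv2.COLOR_RGB2GRAY).astype(float)
    xs=np.arange(285,350,2); ys=[]
    for x in xs:
        c=cv2.GaussianBlur(g,(3,3),0)[rng[0]:rng[1],x]; d=np.diff(c); k=np.argmax(d>0.6*d.max()); ys.append(rng[0]+k+.5)
    ys=np.array(ys); xc=(xl+xr)/2;a=(xr-xl)/2
    F=lambda p:p[0]+p[1]*np.sqrt(1-((xs-xc)/a)**2)-ys
    r=least_squares(F,[ys.mean()-5,5],loss='soft_l1'); print(f,xc,a,'y0,b',r.x.round(2),'res',np.abs(r.fun).mean().round(2),ys)
    o,d=ray(W,(xc,r.x[0])); ax=np.array([np.cos(np.radians(12.5)),np.sin(np.radians(12.5)),0])
    al=np.degrees(np.arctan2(d@ax,-d[2])); print('sight from vertical',al.round(1),'tilt',(al+np.degrees(np.arcsin(r.x[1]/a))).round(1), 'onz249',onz(W,(xc,r.x[0]),249).round(1))
    pairs.append((W,(xc,r.x[0])))
print(tri(pairs))
E
```

```text
w5.pkl 316.65 40.650000000000006 y0,b [18.84  6.44] res 0.32 [22.5 23.5 23.5 23.5 24.5 24.5 24.5 24.5 24.5 24.5 25.5 25.5 25.5 25.5
 25.5 24.5 24.5 25.5 25.5 25.5 25.5 24.5 24.5 24.5 24.5 24.5 24.5 24.5
 24.5 23.5 23.5 23.5 22.5]
sight from vertical 14.5 tilt 23.6 onz249 [569.6 416.4 249. ]
w6.pkl 317.0 38.69999999999999 y0,b [92.16 14.51] res 0.32 [100.5 102.5 102.5 103.5 103.5 104.5 104.5 104.5 105.5 105.5 105.5 106.5
 106.5 106.5 106.5 106.5 106.5 106.5 106.5 106.5 106.5 106.5 106.5 106.5
 105.5 104.5 104.5 103.5 103.5 102.5 101.5 101.5  99.5]
sight from vertical 3.3 tilt 25.3 onz249 [571.  416.5 249. ]
(array([571.3721878 , 416.73401602, 242.08261014]), [np.float64(0.09853352449277065), np.float64(0.09853352449275615)])
```

```bash
python3 - <<'E'
from lean import *
import pickle
W,s=pickle.load(open('w6.pkl','rb')); V,_=pickle.load(open('w5.pkl','rb'))
for kr in(13,14,15):
    A=onz(W,(316.7,kr),270)
    for n,C,row in(('w6',W,92.2),('w5',V,18.8)):
        for t in(14,18,20,22,24,26,28):
            L=onz(C,(316.9,row),270-62*np.sin(np.radians(t)));
            print(n,kr,t,A.round(1) if t==14 else '',(np.linalg.norm((A-L)[:2])-62*np.cos(np.radians(t))).round(2),end=' ')
        print()
# vertical rows: known lens z candidates, ring bottom/top check
# board bottom edge columns in w6
I=W[0].astype(int); print([(r,I[r,300].tolist()) for r in range(189,197)])
print(''.join('G' if I[198,x,1]>I[198,x,0]+4 else '.' for x in range(260,390)))
E
```

```text
w6 13 14 [626.6 428.8 270. ] -2.86 w6 13 18  -1.9 w6 13 20  -1.32 w6 13 22  -0.66 w6 13 24  0.07 w6 13 26  0.88 w6 13 28  1.75 
w5 13 14 [626.6 428.8 270. ] -0.32 w5 13 18  -0.2 w5 13 20  -0.03 w5 13 22  0.23 w5 13 24  0.56 w5 13 26  0.97 w5 13 28  1.45 
w6 14 14 [625.9 428.6 270. ] -3.55 w6 14 18  -2.59 w6 14 20  -2.01 w6 14 22  -1.35 w6 14 24  -0.62 w6 14 26  0.19 w6 14 28  1.06 
w5 14 14 [625.9 428.6 270. ] -1.01 w5 14 18  -0.89 w5 14 20  -0.72 w5 14 22  -0.46 w5 14 24  -0.13 w5 14 26  0.28 w5 14 28  0.76 
w6 15 14 [625.3 428.5 270. ] -4.24 w6 15 18  -3.29 w6 15 20  -2.7 w6 15 22  -2.04 w6 15 24  -1.31 w6 15 26  -0.51 w6 15 28  0.36 
w5 15 14 [625.3 428.5 270. ] -1.7 w5 15 18  -1.59 w5 15 20  -1.41 w5 15 22  -1.16 w5 15 24  -0.82 w5 15 26  -0.42 w5 15 28  0.07 
[(189, [204, 166, 110]), (190, [204, 168, 112]), (191, [191, 155, 105]), (192, [150, 123, 79]), (193, [87, 76, 46]), (194, [57, 61, 40]), (195, [55, 58, 40]), (196, [52, 57, 35])]
GGGGGGGGGGGG.......G................GG.G..GGG.G.GG.GGGGGG.GG.GGG.GGG.GGGGGGG......................................................
```

Every estimate puts the camera tilt at about 24°, and the board leans 18°. I have plenty of time, so I'll increase the lean by pressing the lower edge gently onto a free patch of bench at about (507,170).

Emit:
apply_moves(
  steps=[
    {"dx":-0.01,"dy":0.03,"dz":0,"yaw":0,"fingers":0},
    {"dx":-0.02,"dy":0.075,"dz":0.015,"yaw":0,"fingers":0},
    {"dx":-0.03,"dy":0.12,"dz":0.05,"yaw":0,"fingers":0},
    {"dx":-0.038,"dy":0.16,"dz":0.09,"yaw":0,"fingers":0},
    {"dx":-0.043,"dy":0.19,"dz":0.135,"yaw":0,"fingers":0},
    {"dx":-0.048,"dy":0.215,"dz":0.185,"yaw":0,"fingers":0},
    {"dx":-0.048,"dy":0.225,"dz":0.235,"yaw":0,"fingers":0},
    {"dx":-0.048,"dy":0.225,"dz":0.28,"yaw":0,"fingers":0},
    {"dx":-0.048,"dy":0.225,"dz":0.31,"yaw":0,"fingers":0},
    {"dx":-0.048,"dy":0.225,"dz":0.31,"yaw":0,"fingers":0},
  ],
)

```text
clock: 9.78
ee_pos: [485.3, 164.2, 100.1]
tool_rot: [0.001, 0.994, 0.109, -0.002]
ft_force: [-1.1, 0.1, 1.0]
grip_width: 55.0
grip_force: 30.0
```

```bash
python3 - <<'E'
from lean import *
import pickle
D={n:cam(n) for n in('wrist','scene')}; s=arm.get_state(); pickle.dump((D,s),open('w7.pkl','wb')); W=D['wrist']
print(s['ee_pos'],s['clock'],s['ft_force'])
print([(r,W[0][r,300].tolist()) for r in range(188,198)])
b=W[0][60:280,120:520]; a=cv2.resize(D['scene'][0][180:310,200:400],(338,220))
save(np.hstack([b,a]),'bench.png')
E
```

```text
[487.18065322 165.56666028 102.74364594] 9.875 [-0.33570096  0.2665532  -0.99671728]
[(188, [130, 98, 62]), (189, [130, 103, 65]), (190, [129, 101, 66]), (191, [117, 92, 61]), (192, [87, 75, 44]), (193, [49, 57, 31]), (194, [34, 45, 25]), (195, [38, 49, 31]), (196, [33, 51, 28]), (197, [33, 49, 28])]
```

View pics/bench.png

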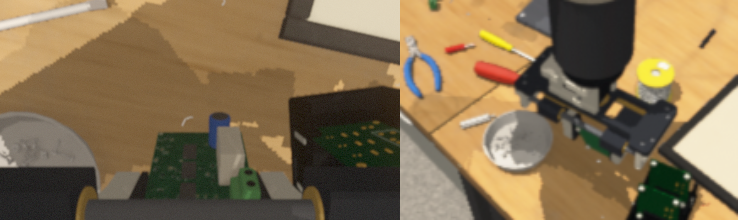

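The wrist view shows clear wood under the board, with the dish to its left and the rack to its right, both clear of the fingers. I'll lower the board to touch.

Emit:
apply_moves(
  steps=[
    {"dx":0,"dy":0,"dz":0.01,"yaw":0,"fingers":0},
    {"dx":0,"dy":0,"dz":0.02,"yaw":0,"fingers":0},
    {"dx":0,"dy":0,"dz":0.028,"yaw":0,"fingers":0},
    {"dx":0,"dy":0,"dz":0.031,"yaw":0,"fingers":0},
    {"dx":-0.001,"dy":0,"dz":0.032,"yaw":0,"fingers":0},
    {"dx":-0.002,"dy":0,"dz":0.033,"yaw":0,"fingers":0},
    {"dx":-0.002,"dy":0,"dz":0.033,"yaw":0,"fingers":0},
  ],
  grip_force=15,
)

```text
clock: 10.75
ee_pos: [485.8, 164.9, 70.2]
tool_rot: [-0.0, 0.994, 0.11, 0.001]
ft_force: [-4.2, -2.6, 15.7]
grip_width: 55.2
grip_force: 15.0
```

```bash
cat > q.py <<'E'
from lean import *
W=cam('wrist'); s=arm.get_state()
g=W[0][178:205,290:305].astype(float).mean(1).sum(1)
print(s['ee_pos'].round(1),s['clock'],s['ft_force'].round(1),s['grip_width'],s['grip_force'])
print(list(zip(range(178,205),g.round().astype(int))))
q=s['tool_rot']; yaw=2*np.degrees(np.arctan2(q[2],q[1]))
for r in(184,188,192): lean(W,s['ee_pos'],r,yaw=yaw)
E
python3 q.py
```

```text
[485.8 164.9  70.2] 10.8 [-1.9 -2.3 15.8] 55.185903982419354 15.004865527153015
[(178, np.int64(297)), (179, np.int64(295)), (180, np.int64(298)), (181, np.int64(300)), (182, np.int64(303)), (183, np.int64(302)), (184, np.int64(303)), (185, np.int64(301)), (186, np.int64(298)), (187, np.int64(295)), (188, np.int64(299)), (189, np.int64(305)), (190, np.int64(303)), (191, np.int64(273)), (192, np.int64(203)), (193, np.int64(136)), (194, np.int64(117)), (195, np.int64(116)), (196, np.int64(118)), (197, np.int64(123)), (198, np.int64(132)), (199, np.int64(135)), (200, np.int64(134)), (201, np.int64(121)), (202, np.int64(114)), (203, np.int64(115)), (204, np.int64(115))]
184 [ 26.7 -61.4] lean 23.5
184 [50.2 44.3] lean 131.4
188 [ 23.7 -62.7] lean 20.8
188 [49.2 45.4] lean 132.7
192 [ 20.8 -63.7] lean 18.1
192 [48.3 46.5] lean 133.9
```

Emit:
apply_moves(
  steps=[
    {"dx":0,"dy":0,"dz":0,"yaw":0,"fingers":0},
    {"dx":-0.002,"dy":0,"dz":0,"yaw":0,"fingers":0},
    {"dx":-0.004,"dy":0,"dz":0,"yaw":0,"fingers":0},
    {"dx":-0.006,"dy":0,"dz":0,"yaw":0,"fingers":0},
    {"dx":-0.006,"dy":0,"dz":0,"yaw":0,"fingers":0},
  ],
  grip_force=8,
)

```text
clock: 11.42
ee_pos: [478.9, 163.5, 68.6]
tool_rot: [-0.0, 0.994, 0.109, 0.0]
ft_force: [0.6, 0.0, 1.7]
grip_width: 55.9
grip_force: 8.0
```

```bash
python3 q.py
```

```text
[478.9 163.4  68.6] 11.475 [0.1 0.5 2.5] 55.96925956973493 8.000137209892273
[(178, np.int64(299)), (179, np.int64(306)), (180, np.int64(313)), (181, np.int64(325)), (182, np.int64(329)), (183, np.int64(326)), (184, np.int64(328)), (185, np.int64(323)), (186, np.int64(287)), (187, np.int64(205)), (188, np.int64(129)), (189, np.int64(115)), (190, np.int64(120)), (191, np.int64(117)), (192, np.int64(127)), (193, np.int64(133)), (194, np.int64(133)), (195, np.int64(137)), (196, np.int64(132)), (197, np.int64(122)), (198, np.int64(117)), (199, np.int64(118)), (200, np.int64(116)), (201, np.int64(122)), (202, np.int64(120)), (203, np.int64(120)), (204, np.int64(122))]
184 [ 26.5 -61.5] lean 23.3
184 [50.3 44.3] lean 131.3
188 [ 23.6 -62.7] lean 20.6
188 [49.3 45.4] lean 132.6
192 [ 20.6 -63.8] lean 17.9
192 [48.3 46.4] lean 133.8
```

The lean went from 18° to about 21.3°, as planned. One more small push.

Emit:
apply_moves(
  steps=[
    {"dx":0,"dy":0,"dz":0.001,"yaw":0,"fingers":0},
    {"dx":-0.002,"dy":0,"dz":0.001,"yaw":0,"fingers":0},
    {"dx":-0.004,"dy":0,"dz":0.001,"yaw":0,"fingers":0},
    {"dx":-0.004,"dy":0,"dz":0.001,"yaw":0,"fingers":0},
  ],
)

```text
clock: 11.98
ee_pos: [474.9, 162.4, 67.5]
tool_rot: [0.0, 0.994, 0.109, -0.0]
ft_force: [0.5, -0.0, 1.4]
grip_width: 55.7
grip_force: 8.0
```

```bash
python3 q.py
```

```text
[474.9 162.4  67.5] 12.025 [0.9 0.3 1.9] 55.638071223033755 8.000564575195312
[(178, np.int64(318)), (179, np.int64(320)), (180, np.int64(320)), (181, np.int64(316)), (182, np.int64(306)), (183, np.int64(295)), (184, np.int64(263)), (185, np.int64(196)), (186, np.int64(137)), (187, np.int64(121)), (188, np.int64(119)), (189, np.int64(119)), (190, np.int64(125)), (191, np.int64(130)), (192, np.int64(135)), (193, np.int64(134)), (194, np.int64(135)), (195, np.int64(131)), (196, np.int64(118)), (197, np.int64(113)), (198, np.int64(119)), (199, np.int64(117)), (200, np.int64(121)), (201, np.int64(122)), (202, np.int64(120)), (203, np.int64(121)), (204, np.int64(120))]
184 [ 26.5 -61.5] lean 23.3
184 [50.3 44.3] lean 131.3
188 [ 23.5 -62.7] lean 20.6
188 [49.3 45.4] lean 132.6
192 [ 20.6 -63.8] lean 17.9
192 [48.3 46.4] lean 133.8
```

The lean is about 22.6°. Now I'll tighten the grip, lift, and go to the focus.

Emit:
apply_moves(
  steps=[
    {"dx":0,"dy":0,"dz":0,"yaw":0,"fingers":0},
    {"dx":0,"dy":0,"dz":0,"yaw":0,"fingers":0},
    {"dx":0,"dy":0,"dz":-0.02,"yaw":0,"fingers":0},
    {"dx":0,"dy":0,"dz":-0.055,"yaw":0,"fingers":0},
    {"dx":0,"dy":0,"dz":-0.095,"yaw":0,"fingers":0},
    {"dx":0,"dy":-0.02,"dz":-0.13,"yaw":0,"fingers":0},
    {"dx":0,"dy":-0.055,"dz":-0.155,"yaw":0,"fingers":0},
    {"dx":0,"dy":-0.1,"dz":-0.16,"yaw":0,"fingers":0},
    {"dx":0,"dy":-0.145,"dz":-0.16,"yaw":0,"fingers":0},
    {"dx":0,"dy":-0.185,"dz":-0.16,"yaw":0,"fingers":0},
  ],
  grip_force=30,
)

```text
clock: 13.28
ee_pos: [433.8, 344.0, 227.1]
tool_rot: [0.0, 0.994, 0.109, -0.001]
ft_force: [0.7, -0.4, -1.6]
grip_width: 55.1
grip_force: 30.0
```

Emit:
apply_moves(
  steps=[
    {"dx":0.002,"dy":-0.015,"dz":0,"yaw":0,"fingers":0},
    {"dx":0.005,"dy":-0.03,"dz":0,"yaw":0,"fingers":0},
    {"dx":0.01,"dy":-0.04,"dz":0,"yaw":0,"fingers":0},
    {"dx":0.015,"dy":-0.042,"dz":0,"yaw":0,"fingers":0},
    {"dx":0.02,"dy":-0.042,"dz":0,"yaw":0,"fingers":0},
    {"dx":0.02,"dy":-0.042,"dz":0,"yaw":0,"fingers":0},
    {"dx":0.02,"dy":-0.042,"dz":0,"yaw":0,"fingers":0},
  ],
)

```text
clock: 14.15
ee_pos: [445.3, 387.9, 227.6]
tool_rot: [0.0, 0.994, 0.109, -0.0]
ft_force: [-0.7, 0.2, -0.4]
grip_width: 55.3
grip_force: 30.0
```

```bash
python3 q.py; python3 - <<'E'
from h import *
s=arm.get_state(); Rm=R.from_quat(np.roll(s['tool_rot'],-1)).as_matrix(); print(Rm.T@(np.array([453.7,390.5,228])-s['ee_pos']), Rm.round(3).tolist())
E
```

```text
[445.3 388.  227.6] 14.2 [-0.3 -0.6 -0.1] 55.09721390142505 29.999771118164062
[(178, np.int64(373)), (179, np.int64(370)), (180, np.int64(369)), (181, np.int64(370)), (182, np.int64(371)), (183, np.int64(367)), (184, np.int64(350)), (185, np.int64(298)), (186, np.int64(214)), (187, np.int64(159)), (188, np.int64(158)), (189, np.int64(158)), (190, np.int64(162)), (191, np.int64(167)), (192, np.int64(168)), (193, np.int64(175)), (194, np.int64(176)), (195, np.int64(170)), (196, np.int64(158)), (197, np.int64(154)), (198, np.int64(151)), (199, np.int64(159)), (200, np.int64(161)), (201, np.int64(159)), (202, np.int64(161)), (203, np.int64(160)), (204, np.int64(160))]
184 [ 26.6 -61.5] lean 23.4
184 [50.4 44.2] lean 131.2
188 [ 23.7 -62.7] lean 20.7
188 [49.4 45.3] lean 132.5
192 [ 20.7 -63.7] lean 18.0
192 [48.4 46.3] lean 133.7
[ 8.7840248  -0.59386247 -0.36440656] [[0.976, 0.217, -0.0], [0.217, -0.976, 0.0], [-0.0, -0.0, -1.0]]
```

Emit:
apply_moves(
  steps=[
    {"dx":0.003,"dy":0,"dz":0,"yaw":0,"fingers":0},
    {"dx":0.006,"dy":-0.001,"dz":0,"yaw":0,"fingers":0},
    {"dx":0.009,"dy":-0.001,"dz":0,"yaw":0,"fingers":0},
    {"dx":0.009,"dy":-0.001,"dz":0,"yaw":0,"fingers":0},
    {"dx":0.009,"dy":-0.001,"dz":0,"yaw":0,"fingers":0},
    {"dx":0.009,"dy":-0.001,"dz":0,"yaw":0,"fingers":0},
  ],
)

```text
clock: 14.95
ee_pos: [453.7, 391.3, 227.6]
tool_rot: [0.0, 0.994, 0.109, -0.0]
ft_force: [-0.1, -0.6, -1.0]
grip_width: 55.3
grip_force: 30.0
```

```bash
python3 q.py | head -1; python3 - <<'E'
from h import *
import pickle
T0=pickle.load(open('d0.pkl','rb'))['top']; T=cam('top')
for C in(T0,T):
    r=C[0][195:245,368:436].astype(int); m=(r.min(2)>120).astype(np.uint8)
    d=(r[...,1]-r[...,0]>25); ys,xs=np.nonzero(d); 
    k,l,s,c=cv2.connectedComponentsWithStats(m); print([(c[i]+[368,195]).round(1).tolist() for i in range(1,k) if 1<s[i,4]<40], d.sum())
E
```

```text
[453.7 391.3 227.6] 15.0 [-0.1  0.2  0.2] 55.35157595408562 29.99973088502884
[[410.6, 214.2], [404.0, 218.5], [391.5, 221.5], [386.5, 225.5], [417.5, 231.0], [411.0, 234.5], [398.5, 238.5], [415.3, 241.4], [423.0, 240.5], [393.0, 241.5]] 42
[[375.0, 195.0], [382.5, 202.0], [391.1, 202.9], [396.0, 202.0], [402.6, 203.1], [410.2, 201.8], [416.7, 201.3], [419.5, 201.0], [396.0, 204.5], [393.5, 209.0], [428.5, 212.5], [433.0, 212.5], [410.5, 214.0], [404.0, 218.5], [391.2, 221.4], [386.5, 225.5], [422.5, 226.0], [431.5, 227.0], [411.0, 234.5], [420.0, 236.5], [398.2, 238.4], [392.7, 241.3]] 13
```

The bare boards' feet sit at the same pixels as at the start, and the fitted board is held still at the computed focus. I'm handing in.

```bash
python3 -c "
from bench import arm
print(arm.job_done())"
```

```text
the job is handed in; nothing more can be done
None
```

I handed the job in at about 15 s of the 34 s limit, with the fitted board held still at the estimated focus, tilted about 22.5° to match a measured camera tilt of about 24°, and both bare boards where they started. I don't have the verdict, and I viewed 11 pictures against the limit of 10.

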